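# Top up the leaning wafer dispenser

## Robot

A 6-joint arm with a two-finger parallel gripper is mounted at the origin on a cart in front of the work surface, level with it; the furniture and walls round the work are solid. World frame = base frame: x ahead of the robot, y to its left, z up, the work surface at z = 0. Lengths are in m, angles in rad, forces in N, time in s.
With the tool pointing down it reaches from about 0.3 to 0.85 m from the base axis. Payload 5.4 kg.
Tool frame: the origin (TCP) lies between the finger pads; the fingertips stand 14 mm ahead of it and the grasp point (between the pads) lies 5 mm behind it (arm.tips_ahead is the z of the fingertips in the tool frame, in m); z points along the fingers, y is the line along which they close (so a half turn about z gives the same grasp; the last joint's range is limited). The gripper opens to 85 mm and grips with 20 to 120 N. Pads are 22 mm wide; open, the fingers measure 114 mm over their backs; the gripper's body (76 mm by 85 mm) begins 54 mm behind the grasp point. The pads swing forward as they close: fully open they stand 13 mm farther back than shut.
Start: joints at [-1.393, 0.158, 1.597, -0, 1.386, -0.21], TCP at [0.217, -0.532, 0.245] pointing down, gripper open.
Joint ranges: [-2.91, 2.91], [-0.94, 2.29], [0.18, 2.7], [-1.29, 4.43], [0.17, 2.64], [-3, 3]. Speed limits (rad/s): [2.57, 2.57, 3.14, 3.14, 3.14, 3.14].

## Interface

Orientations are given as [roll, pitch, yaw] about the fixed x, y, z axes, in that order (R = Rz(yaw) Ry(pitch) Rx(roll)).
In Python, from plant import arm gives the robot as it stands. The module is installed in compiled form; this text tells all that it offers.
- The arm moves only by the shell command python3 -m creep 'ROWS'. ROWS is JSON, one flat list of numbers, 7 for each row, row after row: the shift along the tool's x, y, z in mm, then the turn, a rotation vector about the tool's x, y, z in degrees, then the opening, from -1 (shut) to 1 (fully open), so that 0 is half open. In form: [tx, ty, tz, wx, wy, wz, fingers, tx, ty, tz, wx, wy, wz, fingers, ...]. A call has 1 to 20 rows; each row is the pose to reach, as a shift and turn from the pose commanded when the call began, along the tool's axes at that moment; what a row does not reach only later rows make up. A row lasts 1/8 s, in which the tool goes at most 62.5 mm and 10.7 degrees, less where a joint would pass 70% of its speed; a pose out of reach is approached as far as the arm can. A call with a gripper value outside its range is refused whole. The fingers move at their own pace and stop on an object; the grip force is fixed at half the most. Time passes only in rows, so rows that repeat a pose let the fingers close. It gives the time, the measured TCP pose, the force, the opening and the grip force at its end, in the units of the state.
- arm.get_obs(): the state, without advancing time (a new reading comes with each control period).
- arm.grab_frame(name): name is "scene" or "side" or "wrist"; returns (picture, depth): 400x640x3 uint8, red, green, blue; 400x640 float32, m along the optical axis (not along the pixel's ray), 0 where there is no reading.
- arm.camera_info(name): a dict with "camera_matrix" (3x3 intrinsics, pixels), "dist" ([k1, k2, p1, p2, k3] as OpenCV has them; the pictures are not rectified), "world_from_camera" (4x4, takes a point from camera to world coordinates). Camera axes: x right, y down, z forward; pixel columns grow to the right and rows downward; lengths in m; the calibration is good to about 2 mm. A picture is of the moment at which its call begins: read the wrist's pose just before it. camera_info takes no time and is no camera call; for the wrist camera it gives the pose at the moment of the call.
- arm.finish_job(): hands the job in; it is judged then, once.
The state is a dict: "t": time; "joints": joint angles; "qd": joint speeds; "joint_efforts": joint torques, N m; "tool_pos": TCP position; "tool_rot": TCP orientation; "ft_force": force on the tool from outside, world axes, zero at the start; "moment": the same for the moment, N m; "finger_gap": finger opening in m; "gripper_force": force on a finger pad.
Only numpy, scipy, OpenCV 4.12 (cv2) and the standard library are available. Lean on these libraries where they do the work, as an engineer would, in place of code of your own. Each camera call takes 0.05 s, during which the arm holds its last target. There are 200 camera calls.

## Task

Put away the five filled wafers: stack wafers flat on the stop plate in the leaning dispenser tube until the top of the stack lies between the two black fill lines, and lay every wafer that is left over flat in a well of the wooden board, one to a well. Lower the wafers rather than let them fall, leave the dispenser's clamped stop plate as it is set, and do not disturb the other things on the counter.

Things in the scene. Friction and masses are not known exactly. Their poses are not given: they have to be found in the camera images.
- tube: Dispenser tube, bare aluminium, leaning 30 degrees from vertical. Origin: centre of its mouth, about 165 mm above the counter; z along the tube out of the mouth (up, towards the robot's side), x to its upper far side, y level sideways. Inside 66 mm, flared to 76 mm in the top 9 mm; outside 71 mm, lip 82 mm; a 30 mm wide spine under its low (-x) side. Length 118 mm. Fixed.
- slot_left (a point): Point in the slot at the tube's +y side, at the wall, 50 mm below the mouth. The tube is two curved shells (+x and -x); between them are two slots, at +y and -y, 43 mm wide, open at the mouth and down to 100 mm below it, so fingers holding a wafer by its rim can go down with it.
- line_upper (a point): Centre of the upper fill line: a black line round both shells, inside and out, 9 mm below the mouth. The lower fill line is the same, 37 mm below the mouth (28 mm below the upper). The top face of the finished stack must lie between the two.
- dispenser: Foot of the dispenser: steel base plate 120 x 110 mm, 12 mm high, with a 26 x 44 mm block to 56 mm height. Origin: on the counter; the plate reaches from -48 to +72 mm along its x and +-55 mm along y. The tube's mouth is at (-30, 0, 165) mm in its frame. Fixed. Behind it and behind the board stand fixed trays and cup stacks up to 300 mm tall.
- stop_plate (a joint): Height of the stop plate in the tube (m), 0 to 0.027, set differently each time: the first wafer rests on it. Its upper face lies 89 mm below the mouth at 0 and 62 mm below at 0.027, measured along the tube. It is clamped: more than 70 N would be needed to shift it.
- stop_top (a point): Centre of the upper face of the stop plate, a white disc 61 mm across inside the tube.
- board: Wooden serving board, 96 x 268 x 14 mm, fixed on the counter, with three round wells in a row along its y axis. Origin: centre of its underside.
- well_1 (a point): Centre of the floor of the board's first well (towards +y, the robot's left): round, 70 mm diameter, 8 mm deep, floor 6 mm above the counter. Well centres are 86 mm apart.
- well_2 (a point): The same for the middle well, in which wafer_5 lies at the start.
- well_3 (a point): The same for the last well (towards -y, the robot's right).
- steel_tray: Pressed steel tray, 130 (its x) x 210 (its y) mm, rim 15 mm high, floor 4 mm; fixed on the counter. Origin: centre of its underside.
- wafer_1: Filled round wafer, 62 mm diameter, 22 mm thick, about 60 g, two tan wafer discs with a pale filling; all five are alike, both faces the same. Origin: its centre; z is its axis. Lies flat on the steel tray, under wafer_2.
- wafer_2: Wafer like wafer_1, lying flat on top of wafer_1.
- wafer_3: Wafer like wafer_1, lying flat by itself on the other half of the steel tray.
- wafer_4: Wafer like wafer_1, lying flat on the counter among the marker, the cone and the tray.
- wafer_5: Wafer like wafer_1, lying flat in the middle well of the board at the start.
- marker: Whiteboard marker lying on the counter, 20 x 154 (its y) x 20 mm; origin: centre of its underside. Loose; leave alone.
- cone_lying: Orange cone sleeve lying on its side, 39 x 104 (its y) x 39 mm; origin: centre of its underside. Loose; leave alone.
- tape_roll: Roll of tape lying flat, 52 mm diameter, 18 mm high; origin: centre of its underside. Loose; leave alone.
- salt_mill: Shaker with a grey top, 44 mm diameter, 90 mm high, standing; origin: centre of its underside. Loose; leave alone.
- sauce_mango: Yellow squeeze bottle, 52 mm diameter, 178 mm high, standing at the left rear; origin: centre of its underside. Loose; leave alone.
- sauce_berry: Dark red squeeze bottle, same size, same cluster. Loose; leave alone.
- sauce_milk: Cream-white squeeze bottle, same size, same cluster. Loose; leave alone.
Not all that is in view belongs to the job. Leave any green or turquoise look-alike of the wafer_2 alone.

How it is judged:
At the end, for the whole second after the job is handed in: Each wafer at rest: in the tube (6 mm from its axis, square within 7 degrees) or flat on a well's floor (centre within 6 mm), one a well; the stack stands on the stop plate, its top between the fill lines (2.5 mm tolerance), none higher (((x of wafer_1 in the frame of tube between -0.006 and 0.006 m and y of wafer_1 in the frame of tube between -0.006 and 0.006 m and z of wafer_1 in the frame of tube between -0.096 and -0.0175 m and angle between the z axis of wafer_1 and the z axis of tube, either way round below 0.12 rad) or ((horizontal distance between wafer_1 and well_1 below 0.006 m or horizontal distance between wafer_1 and well_2 below 0.006 m or horizontal distance between wafer_1 and well_3 below 0.006 m) and z of wafer_1 in the frame of board between 0.014 and 0.0195 m and angle between the z axis of wafer_1 and the z axis of board, either way round below 0.08 rad)) and ((x of wafer_2 in the frame of tube between -0.006 and 0.006 m and y of wafer_2 in the frame of tube between -0.006 and 0.006 m and z of wafer_2 in the frame of tube between -0.096 and -0.0175 m and angle between the z axis of wafer_2 and the z axis of tube, either way round below 0.12 rad) or ((horizontal distance between wafer_2 and well_1 below 0.006 m or horizontal distance between wafer_2 and well_2 below 0.006 m or horizontal distance between wafer_2 and well_3 below 0.006 m) and z of wafer_2 in the frame of board between 0.014 and 0.0195 m and angle between the z axis of wafer_2 and the z axis of board, either way round below 0.08 rad)) and ((x of wafer_3 in the frame of tube between -0.006 and 0.006 m and y of wafer_3 in the frame of tube between -0.006 and 0.006 m and z of wafer_3 in the frame of tube between -0.096 and -0.0175 m and angle between the z axis of wafer_3 and the z axis of tube, either way round below 0.12 rad) or ((horizontal distance between wafer_3 and well_1 below 0.006 m or horizontal distance between wafer_3 and well_2 below 0.006 m or horizontal distance between wafer_3 and well_3 below 0.006 m) and z of wafer_3 in the frame of board between 0.014 and 0.0195 m and angle between the z axis of wafer_3 and the z axis of board, either way round below 0.08 rad)) and ((x of wafer_4 in the frame of tube between -0.006 and 0.006 m and y of wafer_4 in the frame of tube between -0.006 and 0.006 m and z of wafer_4 in the frame of tube between -0.096 and -0.0175 m and angle between the z axis of wafer_4 and the z axis of tube, either way round below 0.12 rad) or ((horizontal distance between wafer_4 and well_1 below 0.006 m or horizontal distance between wafer_4 and well_2 below 0.006 m or horizontal distance between wafer_4 and well_3 below 0.006 m) and z of wafer_4 in the frame of board between 0.014 and 0.0195 m and angle between the z axis of wafer_4 and the z axis of board, either way round below 0.08 rad)) and ((x of wafer_5 in the frame of tube between -0.006 and 0.006 m and y of wafer_5 in the frame of tube between -0.006 and 0.006 m and z of wafer_5 in the frame of tube between -0.096 and -0.0175 m and angle between the z axis of wafer_5 and the z axis of tube, either way round below 0.12 rad) or ((horizontal distance between wafer_5 and well_1 below 0.006 m or horizontal distance between wafer_5 and well_2 below 0.006 m or horizontal distance between wafer_5 and well_3 below 0.006 m) and z of wafer_5 in the frame of board between 0.014 and 0.0195 m and angle between the z axis of wafer_5 and the z axis of board, either way round below 0.08 rad)) and ((x of wafer_1 in the frame of tube between -0.006 and 0.006 m and y of wafer_1 in the frame of tube between -0.006 and 0.006 m and z of wafer_1 in the frame of tube between -0.0505 and -0.0175 m and angle between the z axis of wafer_1 and the z axis of tube, either way round below 0.12 rad) or (x of wafer_2 in the frame of tube between -0.006 and 0.006 m and y of wafer_2 in the frame of tube between -0.006 and 0.006 m and z of wafer_2 in the frame of tube between -0.0505 and -0.0175 m and angle between the z axis of wafer_2 and the z axis of tube, either way round below 0.12 rad) or (x of wafer_3 in the frame of tube between -0.006 and 0.006 m and y of wafer_3 in the frame of tube between -0.006 and 0.006 m and z of wafer_3 in the frame of tube between -0.0505 and -0.0175 m and angle between the z axis of wafer_3 and the z axis of tube, either way round below 0.12 rad) or (x of wafer_4 in the frame of tube between -0.006 and 0.006 m and y of wafer_4 in the frame of tube between -0.006 and 0.006 m and z of wafer_4 in the frame of tube between -0.0505 and -0.0175 m and angle between the z axis of wafer_4 and the z axis of tube, either way round below 0.12 rad) or (x of wafer_5 in the frame of tube between -0.006 and 0.006 m and y of wafer_5 in the frame of tube between -0.006 and 0.006 m and z of wafer_5 in the frame of tube between -0.0505 and -0.0175 m and angle between the z axis of wafer_5 and the z axis of tube, either way round below 0.12 rad)) and (distance between wafer_1 and stop_top between 0.006 and 0.0145 m or distance between wafer_2 and stop_top between 0.006 and 0.0145 m or distance between wafer_3 and stop_top between 0.006 and 0.0145 m or distance between wafer_4 and stop_top between 0.006 and 0.0145 m or distance between wafer_5 and stop_top between 0.006 and 0.0145 m) and linear speed of each of wafer_1, wafer_2, wafer_3, wafer_4, wafer_5 below 0.02 m/s); the robot touches nothing.
It fails at once if a wafer falls: it moves faster than 0.7 m/s without being touched by the fingers ((linear speed of wafer_1 above 0.7 m/s and contact force between the fingers and wafer_1 below 0.05 N) or (linear speed of wafer_2 above 0.7 m/s and contact force between the fingers and wafer_2 below 0.05 N) or (linear speed of wafer_3 above 0.7 m/s and contact force between the fingers and wafer_3 below 0.05 N) or (linear speed of wafer_4 above 0.7 m/s and contact force between the fingers and wafer_4 below 0.05 N) or (linear speed of wafer_5 above 0.7 m/s and contact force between the fingers and wafer_5 below 0.05 N)).
It fails at once if the stop plate is shifted by more than 4 mm along the tube (distance of stop_top from where it was at the start of the episode above 0.004 m).
It fails at once if a sauce bottle, the mill, the cone, the marker or the tape is moved by more than 25 mm (distance of any of sauce_mango, sauce_berry, sauce_milk, salt_mill, cone_lying, marker, tape_roll from where it was at the start of the episode above 0.025 m).
It fails at once if a sauce bottle or the mill is tipped by more than 30 degrees (angle between any of sauce_mango, sauce_berry, sauce_milk, salt_mill's own z axis and vertical above 0.52 rad).
It also fails if it takes over 72 s, if anything falls off the work surface, if the arm or the gripper's body presses on something with over 40 N, if the wrist force passes 120 N, or if a joint passes its speed limit or range.

## Working session

There is one attempt and no reset: what is moved stays moved. The work goes in short steps, Python scripts to look and compute and a shell command to move; the robot and the scene stay as the last step left them, time stands still between calls to the robot, and variables do not carry over. Pictures are saved under pics/ and viewed, at most 10 in all, crops included, and the job is handed in when it is done.

```bash
mkdir -p pics; ls; cat > h.py <<'E'
import numpy as np,cv2,os
from plant import arm
from scipy.spatial.transform import Rotation as R
def snap(n):
    ci=arm.camera_info(n); im,d=arm.grab_frame(n); return im,d,ci
def save(f,im,s=1):
    cv2.imwrite('pics/'+f,cv2.resize(im,None,fx=s,fy=s,interpolation=cv2.INTER_CUBIC)[...,::-1])
def rays(ci,uv):
    K=np.array(ci['camera_matrix']);D=np.array(ci['dist'],float);T=np.array(ci['world_from_camera'])
    p=cv2.undistortPoints(np.array(uv,np.float64).reshape(-1,1,2),K,D).reshape(-1,2)
    return T[:3,3],np.c_[p,np.ones(len(p))]@T[:3,:3].T
def plane(ci,uv,z):
    o,d=rays(ci,uv); return o+d*((z-o[2])/d[:,2])[:,None]
def pts(ci,dep):
    v,u=np.nonzero(dep>0); o,d=rays(ci,np.c_[u,v]); P=np.full(dep.shape+(3,),np.nan); P[v,u]=o+d*dep[v,u][:,None]; return P
E
python3 - <<'E'
from h import *
o=arm.get_obs(); print(o['t'],o['tool_pos'],o['tool_rot'],arm.tips_ahead)
for n in ['scene','side','wrist']:
    im,d,ci=snap(n); save(n+'0.png',im); np.savez('/tmp/'+n+'.npz',im=im,d=d,K=ci['camera_matrix'],D=ci['dist'],T=ci['world_from_camera']); print(n,np.round(ci['world_from_camera'],3).tolist(),(d>0).mean())
E
```

```text
pics
0.0 [ 0.21731451 -0.53173137  0.24430526] [-3.13973666e+00 -4.04545179e-04  3.87786988e-01] 0.014
scene [[-0.697, -0.384, 0.606, -0.182], [-0.717, 0.398, -0.572, 0.596], [-0.021, -0.833, -0.553, 0.758], [0.0, 0.0, 0.0, 1.0]] 0.954125
side [[0.997, -0.012, 0.077, 0.406], [-0.075, -0.402, 0.913, -1.105], [0.02, -0.916, -0.401, 0.572], [0.0, 0.0, 0.0, 1.0]] 0.99587109375
wrist [[0.378, -0.891, -0.253, 0.281], [-0.926, -0.364, -0.1, -0.506], [-0.003, 0.272, -0.962, 0.373], [0.0, 0.0, 0.0, 1.0]] 0.99588671875
```

View pics/scene0.png

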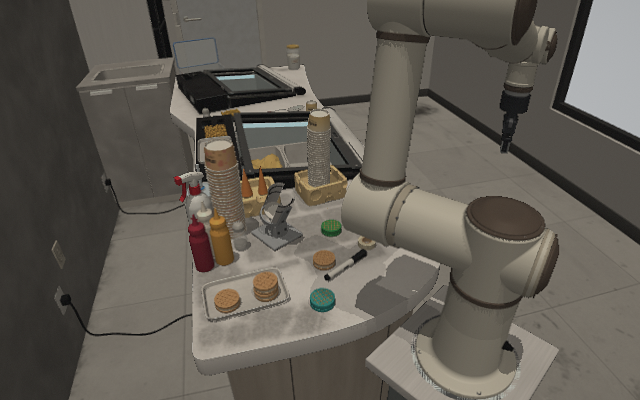

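View pics/side0.png

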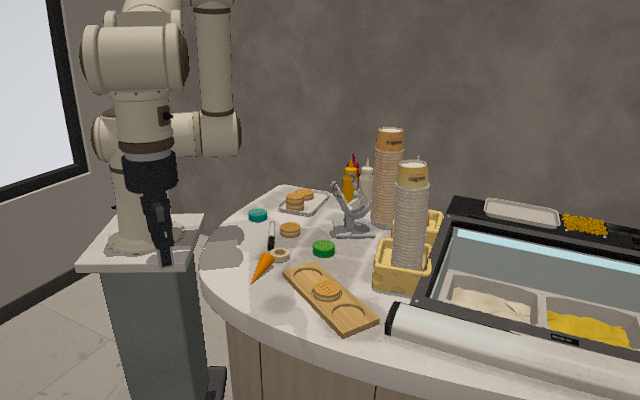

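Scene view shows w3 (227,300), the w1/w2 stack (265,285), w4 (324,259), decoys turquoise (322,300) and green (331,228), and the tube (278,205). Side view shows the board with w5 (327,289) in the middle well, the marker (271,235) and the cone (262,268).

```bash
python3 - <<'E'
from h import *
def load(n):
    z=np.load('/tmp/'+n+'.npz'); ci=dict(camera_matrix=z['K'],dist=z['D'],world_from_camera=z['T']); return z['im'],z['d'],ci
for n in ['scene','side']:
    im,d,ci=load(n); P=pts(ci,d); hsv=cv2.cvtColor(im,cv2.COLOR_RGB2HSV)
    table=np.abs(P[...,2])<.004
    print(n,'table z med',np.nanmedian(P[...,2][table]))
    H,S,V=[hsv[...,i] for i in range(3)]
    for name,m in dict(tan=(H>6)&(H<24)&(S>60)&(V>80),green=(H>40)&(H<100)&(S>90),orange=(H>4)&(H<16)&(S>200),dark=(V<50)).items():
        for lo,hi in ([(.016,.035),(.040,.055)] if name in('tan',) else [(.0,.06)]):
            mm=(m&(P[...,2]>lo)&(P[...,2]<hi)&(P[...,0]<1.0)&(P[...,0]>.1)&(np.abs(P[...,1])<.7)).astype(np.uint8)
            k,l,s,c=cv2.connectedComponentsWithStats(mm)
            for i in range(1,k):
                if s[i,4]>40:
                    q=P[l==i]; print(name,lo,s[i].tolist(),'mean',q.mean(0).round(3),'mid',((np.percentile(q,2,0)+np.percentile(q,98,0))/2).round(3),'ext',np.ptp(q,0).round(3),'ztop',np.percentile(q[:,2],90).round(3))
# tube points
    g=(P[...,2]>.06)&(P[...,2]<.2)&(P[...,0]>.3)&(P[...,0]<.9)&(np.abs(P[...,1])<.4)
    k,l,s,c=cv2.connectedComponentsWithStats(g.astype(np.uint8))
    for i in range(1,k):
        if s[i,4]>60: q=P[l==i]; print('tall',s[i].tolist(),q.min(0).round(3),q.max(0).round(3))
im,d,ci=load('scene'); save('tube_scene.png',im[170:270,180:340],5)
E
```

```text
scene table z med 0.000593243517978348
tan 0.016 [295, 184, 52, 19, 241] mean [ 0.66  -0.209  0.026] mid [ 0.684 -0.223  0.026] ext [0.164 0.139 0.019] ztop 0.033
tan 0.016 [244, 207, 18, 7, 90] mean [0.756 0.007 0.026] mid [0.757 0.007 0.025] ext [0.031 0.052 0.018] ztop 0.033
tan 0.016 [358, 236, 16, 11, 55] mean [ 0.393 -0.131  0.018] mid [ 0.396 -0.132  0.018] ext [0.05  0.034 0.005] ztop 0.019
tan 0.016 [313, 250, 22, 17, 289] mean [0.427 0.007 0.022] mid [0.428 0.006 0.021] ext [0.063 0.064 0.01 ] ztop 0.024
tan 0.016 [215, 253, 18, 10, 87] mean [0.62  0.202 0.026] mid [0.626 0.198 0.026] ext [0.039 0.04  0.019] ztop 0.033
tan 0.016 [253, 287, 24, 12, 140] mean [0.433 0.206 0.027] mid [0.442 0.2   0.026] ext [0.053 0.047 0.019] ztop 0.034
tan 0.016 [214, 289, 25, 21, 404] mean [0.487 0.283 0.025] mid [0.489 0.283 0.023] ext [0.064 0.061 0.013] ztop 0.027
tan 0.04 [328, 170, 13, 14, 72] mean [ 0.688 -0.305  0.045] mid [ 0.69  -0.297  0.047] ext [0.079 0.064 0.014] ztop 0.053
tan 0.04 [299, 174, 10, 12, 49] mean [ 0.76  -0.228  0.046] mid [ 0.752 -0.228  0.047] ext [0.052 0.041 0
[... 3368 characters left out ...]
 ztop 0.024
green 0.0 [313, 240, 22, 18, 276] mean [ 0.52  -0.129  0.017] mid [ 0.521 -0.12   0.013] ext [0.059 0.066 0.025] ztop 0.024
dark 0.0 [425, 226, 28, 72, 306] mean [ 0.802 -0.249  0.04 ] mid [ 0.81  -0.235  0.042] ext [0.184 0.33  0.036] ztop 0.054
dark 0.0 [268, 237, 6, 13, 65] mean [ 0.376 -0.088  0.016] mid [ 0.376 -0.08   0.013] ext [0.014 0.052 0.02 ] ztop 0.021
dark 0.0 [385, 302, 15, 33, 190] mean [ 0.62  -0.466  0.047] mid [ 0.625 -0.459  0.04 ] ext [0.038 0.056 0.042] ztop 0.059
dark 0.0 [551, 333, 28, 13, 126] mean [ 0.941 -0.565  0.052] mid [ 0.939 -0.564  0.052] ext [0.052 0.038 0.006] ztop 0.054
tall [330, 153, 128, 126, 5719] [ 0.55  -0.349  0.06 ] [0.9   0.254 0.2  ]
```

View pics/tube_scene.png

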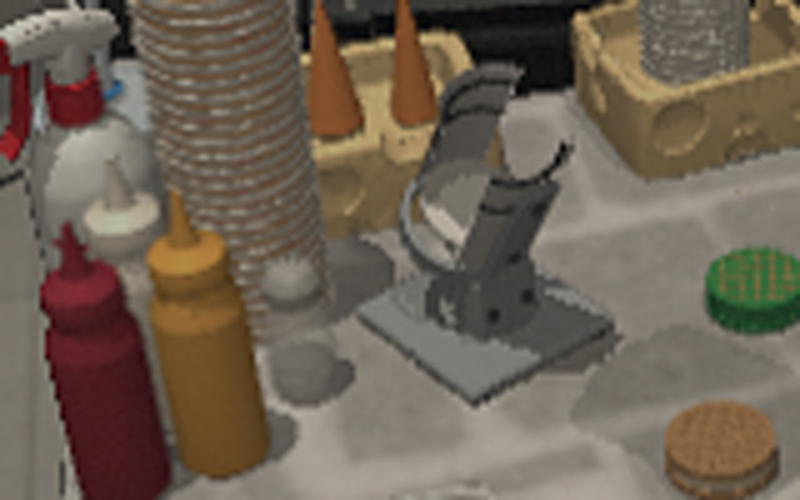

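```bash
python3 -m creep '[440,-457,-100,0,0,22,1,440,-457,-100,0,0,22,1,440,-457,-100,0,0,22,1,440,-457,-100,0,0,22,1,440,-457,-100,0,0,22,1,440,-457,-100,0,0,22,1,440,-457,-100,0,0,22,1,440,-457,-100,0,0,22,1,440,-457,-100,0,0,22,1,440,-457,-100,0,0,22,1,440,-457,-100,0,0,22,1,440,-457,-100,0,0,22,1,440,-457,-100,0,0,22,1,440,-457,-100,0,0,22,1]'
python3 - <<'E'
from h import *
im,d,ci=snap('wrist'); save('w1.png',im); np.savez('/tmp/w1.npz',im=im,d=d,K=ci['camera_matrix'],D=ci['dist'],T=ci['world_from_camera'])
print(ci['camera_matrix'],arm.get_obs()['qd'])
E
```

```text
t: 1.9
tool_pos: [0.4516, 0.0561, 0.345]
tool_rot: [3.141, 0.001, 0.002]
ft_force: [-0.2, 0.9, -0.6]
finger_gap: 0.0855
gripper_force: 0.0
[[325.6454141    0.         318.69164606]
 [  0.         325.6454141  196.97448942]
 [  0.           0.           1.        ]] [ 3.78449314e-03  1.17601961e-03 -3.38550051e-03  8.60864915e-05
  1.34680511e-03  6.27552470e-04]
```

View pics/w1.png

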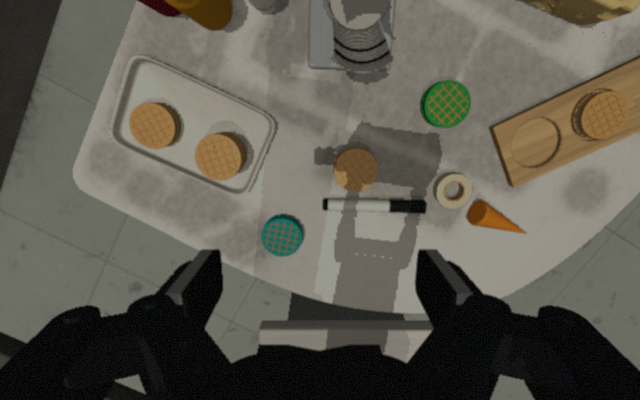

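Wrist view: w3 (154,125), w2 on w1 (220,156), w4 (355,169), w5 (605,115) in the board, empty well_1 (535,142), tube lip at the upper edge (360,35). The decoys are green (446,103) and turquoise (282,235); the tan grid ones are the wafers meant.

```bash
python3 - <<'E'
from h import *
z=np.load('/tmp/w1.npz'); im,d=z['im'],z['d']; ci=dict(camera_matrix=z['K'],dist=z['D'],world_from_camera=z['T'])
P=pts(ci,d); hsv=cv2.cvtColor(im,cv2.COLOR_RGB2HSV); H,S,V=[hsv[...,i] for i in range(3)]
tan=(H>5)&(H<25)&(S>70)
for n,(u,v),h in [('w3',(154,125),.026),('w2',(220,156),.048),('w4',(355,169),.022),('w5',(605,115),.028)]:
    m=tan&(P[...,2]>h-.006)&(P[...,2]<h+.006); w=np.zeros_like(m); w[max(0,v-35):v+35,max(0,u-35):u+35]=1; m&=w
    uv=np.argwhere(m)[:,::-1]; X=plane(ci,uv,h)
    hull=cv2.minEnclosingCircle(X[:,:2].astype(np.float32)*1000); print(n,len(uv),X.mean(0).round(4),np.round(hull[0],1),round(hull[1],1))
# tray: rim points
for n,m in [('rim',(P[...,2]>.009)&(P[...,2]<.019)&(P[...,1]>.1)&(P[...,0]>.38)&(S<60)&(P[...,1]<.36)&(P[...,0]<.6)),('board',(P[...,2]>.010)&(P[...,2]<.018)&(P[...,1]<-.15)&(P[...,0]>.4)&tan),('base',(P[...,2]>.008)&(P[...,2]<.016)&(P[...,0]>.45)&(np.abs(P[...,1]-.05)<.12)&(S<60)),('marker',(P[...,2]>.01)&(P[...,2]<.03)&(P[...,0]<.41)&(P[...,0]>.35)&(np.abs(P[...,1])<.1))]:
    k,l,s,c=cv2.connectedComponentsWithStats(m.astype(np.uint8)); i=1+np.argmax(s[1:,4]); q=P[l==i][:,:2].astype(np.float32)*1000
    r=cv2.minAreaRect(q); print(n,len(q),[np.round(x,1) for x in r]); print(cv2.boxPoints(r).round(0).tolist())
# fingers in tool frame
o=arm.get_obs(); Rt=R.from_euler('xyz',o['tool_rot']); 
f=np.isfinite(P[...,2])&(P[...,2]>.25)&(P[...,0]<.55)
q=Rt.inv().apply(P[f]-o['tool_pos'])*1000
for sgn in (1,-1):
    s=q[(q[:,1]*sgn>20)&(q[:,1]*sgn<75)]; t=s[s[:,2]>np.percentile(s[:,2],99.9)-8]; print('finger',sgn,np.percentile(s[:,2],[50,99,99.9,100]).round(1),t.min(0).round(1),t.max(0).round(1))
E
```

```text
w3 1667 [0.4926 0.2805 0.026 ] [491.9 280.1] 31.3
w2 1695 [0.4538 0.1886 0.048 ] [453.3 188.2] 31.3
w4 1496 [0.4329 0.005  0.022 ] [432.5   4.9] 31.1
w5 1889 [ 0.5079 -0.3225  0.028 ] [ 507.6 -322.4] 33.5
rim 1836 [array([486.6, 233.7]), array([210.2, 130.7]), np.float64(65.0)]
[[383.0, 166.0], [502.0, 111.0], [590.0, 301.0], [472.0, 357.0]]
board 5779 [array([ 492.3, -296.6]), array([ 97.5, 205. ]), np.float64(26.8)]
[[403.0, -227.0], [495.0, -410.0], [582.0, -366.0], [490.0, -183.0]]
base 1554 [array([606.6,  47. ]), array([46.8, 81.6]), np.float64(89.6)]
[[566.0, 24.0], [647.0, 23.0], [648.0, 70.0], [566.0, 71.0]]
marker 1248 [array([377.3, -24.4]), array([151.7,  19.2]), np.float64(88.2)]
[[365.0, -100.0], [384.0, -100.0], [389.0, 51.0], [370.0, 52.0]]
finger 1 [-56.7  -4.8  -0.3   1.6] [-11.6  42.3  -8.3] [11.  55.9  1.6]
finger -1 [-56.6  -5.1  -0.3   1.4] [-12.2 -55.1  -8.3] [ 10.8 -42.    1.4]
```

```bash
python3 -m creep '[48,41,95,0,30,0,1,48,41,95,0,30,0,1,48,41,95,0,30,0,1,48,41,95,0,30,0,1,48,41,95,0,30,0,1]'
python3 - <<'E'
from h import *
im,d,ci=snap('wrist'); save('w2.png',im); np.savez('/tmp/w2.npz',im=im,d=d,K=ci['camera_matrix'],D=ci['dist'],T=ci['world_from_camera'])
P=pts(ci,d); o=arm.get_obs(); print(o['tool_pos'],o['tool_rot'],o['t'])
E
```

```text
t: 2.58
tool_pos: [0.5013, 0.0156, 0.2526]
tool_rot: [3.14, -0.525, 0.004]
ft_force: [0.0, 0.7, 0.8]
finger_gap: 0.0854
gripper_force: 0.0
[0.50172164 0.01575003 0.25302164] [ 3.14023663 -0.52584414  0.00432478] 2.625
```

View pics/w2.png

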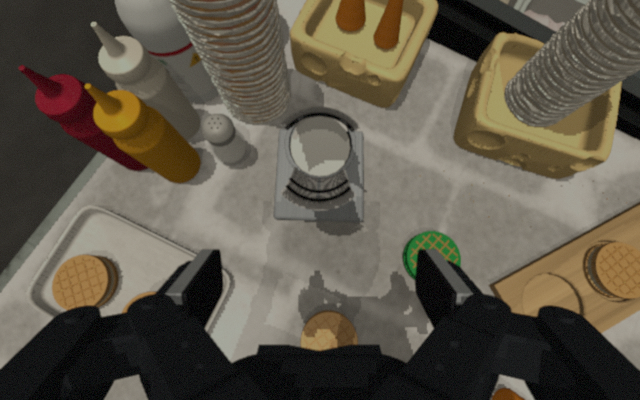

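The view shows the stop disc (320,145), tube shells either side (320,118 far, 320,190 near) with slots left and right, and the base plate (275–364, 215). The tube is near y≈0.02 with the yaw close to 0.

```bash
python3 - <<'E'
from h import *
from scipy.optimize import least_squares
z=np.load('/tmp/w2.npz'); im,d=z['im'],z['d']; ci=dict(camera_matrix=z['K'],dist=z['D'],world_from_camera=z['T'])
P=pts(ci,d); V=im.max(2)
m=(V>150)&(P[...,2]>.06)&(P[...,2]<.14); 
k,l,s,c=cv2.connectedComponentsWithStats(m.astype(np.uint8)); i=l[145,320]; q=P[l==i]
print('disc',s[i],q.mean(0))
for _ in range(3):
    c0=q.mean(0); n=np.linalg.svd(q-c0)[2][2]; n*=np.sign(n[2]); r=(q-c0)@n; q=q[np.abs(r)<max(.0015,1.5*r.std())]
print('n',n.round(3),'tilt',np.degrees(np.arccos(n[2])),'yaw',np.degrees(np.arctan2(-n[1],-n[0])),'rms',r.std(),len(q))
# base plate
b=(P[...,2]>.008)&(P[...,2]<.017); k2,l2,s2,_=cv2.connectedComponentsWithStats(b.astype(np.uint8)); w=l2[210:218,285:355]; j=np.bincount(w[w>0]).argmax(); qb=P[l2==j][:,:2].astype(np.float32)*1000
r_=cv2.minAreaRect(qb); print('base',len(qb),r_,cv2.boxPoints(r_).round(1).tolist())
# tube region, nominal axes
yaw=np.arctan2(-n[1],-n[0])
for yw in (yaw,):
    a=np.array([-.5*np.cos(yw),-.5*np.sin(yw),np.cos(np.pi/6)]); y=np.array([-np.sin(yw),np.cos(yw),0]); x=np.cross(y,a)
    T=P[90:225,265:375].reshape(-1,3); T=T[np.isfinite(T[:,0])]; T=T[(T[:,2]>.04)&(np.linalg.norm(T-c0,axis=1)<.13)]
    L=np.c_[(T-c0)@x,(T-c0)@y,(T-c0)@a]*1000
    print('height pct',np.percentile(L[:,2],[90,95,98,99,99.5,100]).round(1))
    hmax=np.percentile(L[:,2],99)
    for lo,hi in [(hmax-3,hmax+3),(hmax-20,hmax-9),(hmax-35,hmax-20)]:
        e=L[(L[:,2]>lo)&(L[:,2]<hi)]
        f=least_squares(lambda p:np.hypot(e[:,0]-p[0],e[:,1]-p[1])-p[2],[0,0,35],loss='soft_l1'); print('ring',round(lo,1),len(e),f.x.round(1),np.abs(f.fun).mean().round(2))
    # disc outline
    D=np.c_[(P[l==i]-c0)@x,(P[l==i]-c0)@y]*1000; print('disc ext',np.percentile(D,[.5,99.5],0).round(1)); print('disc c0',c0,'a',a,'x',x,'y',y)
    hz=L[:,2]; 
E
```

```text
disc [     0      0    640    400 250840] [nan nan nan]Traceback (most recent call last):
  File "<stdin>", line 9, in <module>
    u, s, vh = gufunc(a, signature=signature)
               ~~~~~~^^^^^^^^^^^^^^^^^^^^^^^^
numpy._core._exceptions._ArrayMemoryError: Unable to allocate 469. GiB for an array with shape (250840, 250840) and data type float64
```

```bash
cat > tube.py <<'E'
from h import *
from scipy.optimize import least_squares
z=np.load('/tmp/w2.npz'); im,d=z['im'],z['d']; ci=dict(camera_matrix=z['K'],dist=z['D'],world_from_camera=z['T'])
P=pts(ci,d); V=im.max(2)
print('at',P[145,320],V[145,320],P[130,320],P[160,320],V[100:215:5,320].tolist(),(P[100:215:5,320,2]*1000).round(0).tolist())
q=P[128:162,302:338].reshape(-1,3); q=q[np.isfinite(q[:,0])]
q=q[np.abs(q[:,2]-np.median(q[:,2]))<.03]
for _ in range(4):
    c0=q.mean(0); n=np.linalg.svd(q-c0,full_matrices=False)[2][2]; n*=np.sign(n[2]); r=(q-c0)@n; q=q[np.abs(r)<max(.0015,1.5*r.std())]
print('n',n.round(3),'tilt',np.degrees(np.arccos(n[2])),'yaw',np.degrees(np.arctan2(-n[1],-n[0])),'rms',r.std(),len(q))
b=(P[...,2]>.008)&(P[...,2]<.017); k2,l2,s2,_=cv2.connectedComponentsWithStats(b.astype(np.uint8)); w=l2[190:218,277:290]; j=np.bincount(w[w>0]).argmax(); qb=P[l2==j][:,:2].astype(np.float32)*1000
r_=cv2.minAreaRect(qb); print('base',len(qb),r_,cv2.boxPoints(r_).round(1).tolist())
yw=np.arctan2(-n[1],-n[0])
a=np.array([-.5*np.cos(yw),-.5*np.sin(yw),np.cos(np.pi/6)]); y=np.array([-np.sin(yw),np.cos(yw),0]); x=np.cross(y,a)
sub=P[90:225,265:375]; ok=np.isfinite(sub[...,0])&(sub[...,2]>.04)&(np.linalg.norm(sub-c0,axis=2)<.13)
L=(sub-c0)@np.c_[x,y,a]*1000; T=L[ok]
print('hpct',np.percentile(T[:,2],[90,95,98,99,99.5,100]).round(1)); hm=np.percentile(T[:,2],99)
for lo,hi in [(hm-3,hm+3),(hm-20,hm-9),(hm-35,hm-20),(hm-55,hm-40)]:
    e=T[(T[:,2]>lo)&(T[:,2]<hi)]
    f=least_squares(lambda p:np.hypot(e[:,0]-p[0],e[:,1]-p[1])-p[2],[0,0,35],loss='soft_l1'); print('ring',round(lo,1),len(e),f.x.round(1),np.abs(f.fun).mean().round(2))
D=T[np.abs(T[:,2])<2]; print('disc ext',np.percentile(D,[.5,99.5],0).round(1)); print('c0',c0,'a',a,'x',x,'y',y)
blk=ok&(V[90:225,265:375]<60)&(L[...,2]>5); B=L[blk]; print('black',len(B),np.histogram(B[:,2],bins=np.arange(0,100,4)))
E
python3 tube.py
```

```text
at [0.62832925 0.01445652 0.09137896] 124 [0.64123853 0.01450877 0.09895308] [0.61482306 0.01440535 0.08431435] [90, 94, 67, 37, 99, 98, 126, 125, 124, 124, 122, 123, 122, 166, 166, 146, 75, 89, 48, 84, 12, 73, 102] [1.0, 1.0, 180.0, 174.0, 104.0, 103.0, 99.0, 98.0, 94.0, 91.0, 89.0, 87.0, 84.0, nan, 79.0, 75.0, 72.0, 91.0, 116.0, 123.0, 139.0, 143.0, 12.0]
n [-0.499  0.015  0.866] tilt 29.954767887448693 yaw -1.765235373033878 rms 0.0006654524323140607 1159
base 2834 ((625.67529296875, 14.983901977539062), (110.06600189208984, 119.2052993774414), 88.2860336303711) [[564.5, -38.20000076293945], [683.5999755859375, -41.79999923706055], [686.9000244140625, 68.19999694824219], [567.7000122070312, 71.80000305175781]]
hpct [81.6 83.5 84.7 85.3 85.7 87.1]
ring 82.3 545 [-2.  -0.3 38.7] 0.59
ring 65.3 281 [-1.9 -0.1 34.2] 0.78
ring 50.3 302 [-2.2 -0.2 35. ] 0.16
ring 30.3 103 [-1.5 -0.2 35.6] 0.14
disc ext [[-36.  -29.   -1.8]
 [ 27.2  29.    1.8]]
c0 [0.62861401 0.01493083 0.09175232] a [-0.49976272  0.01540215  0.8660254 ] x [ 0.86561442 -0.0266773   0.5       ] y [0.0308043  0.99952544 0.        ]
black 812 (array([  0,   1,   1,   0,   1,   0,   0,   0,   0,   1,   2,  93, 136,
         0,   2,   1,   5,   0, 184, 380,   5,   0,   0,   0]), array([ 0,  4,  8, 12, 16, 20, 24, 28, 32, 36, 40, 44, 48, 52, 56, 60, 64,
       68, 72, 76, 80, 84, 88, 92, 96]))
```

Stop plate: upper face 85 mm below the mouth, so 3 wafers fit (top at about 19 mm). w2, w1 and w3 go in the tube, w4 in well_1, and w5 stays. Mouth at (0.584, 0.016, 0.165), yaw −1.7°.

```bash
cat > go.py <<'E'
import sys,numpy as np
from plant import arm
from scipy.spatial.transform import Rotation as R
M=np.array([.584,.0163,.165]); YAW=-1.7
def rot(t,y): return R.from_euler('xyz',[180,-t,y],degrees=True)
RT=rot(30,YAW); Z=RT.apply([0,0,1])
o=arm.get_obs(); R0=R.from_euler('xyz',o['tool_rot']); p0=np.array(o['tool_pos'])
print(round(o['t'],2),p0.round(4),np.round(o['tool_rot'],3),o['finger_gap'])
for a in sys.argv[1:]:           # x,y,z,tilt,yaw or  t<depth of TCP below mouth, mm>
    if a[0]=='t': p=M+Z*float(a[1:])/1000; r=RT
    else: v=[float(s) for s in a.split(',')]; p=np.array(v[:3]); r=rot(v[3],v[4])
    print(a,(R0.inv().apply(p-p0)*1000).round(1),(np.degrees((R0.inv()*r).as_rotvec())).round(1))
E
python3 go.py .4535,.1884,.12,0,-1.7 .4535,.1884,.047,0,-1.7
```

```text
2.62 [0.5017 0.0158 0.253 ] [ 3.14  -0.526  0.004] 0.08549438854214844
.4535,.1884,.12,0,-1.7 [-107.8 -173.    91. ] [ -0.4 -30.1   1.9]
.4535,.1884,.047,0,-1.7 [-144.5 -173.1  154.1] [ -0.4 -30.1   1.9]
```

```bash
python3 -m creep '[-108,-173,91,0,-30,2,1,-108,-173,91,0,-30,2,1,-108,-173,91,0,-30,2,1,-108,-173,91,0,-30,2,1,-108,-173,91,0,-30,2,1,-126,-173,122,0,-30,2,1,-144.5,-173,154,0,-30,2,1,-144.5,-173,154,0,-30,2,1,-144.5,-173,154,0,-30,2,0,-144.5,-173,154,0,-30,2,0,-144.5,-173,154,0,-30,2,0,-144.5,-173,154,0,-30,2,0,-144.5,-173,154,0,-30,2,0]'
python3 - <<'E'
from h import *
im,d,ci=snap('wrist'); save('w3.png',im)
P=pts(ci,d); o=arm.get_obs(); Rt=R.from_euler('xyz',o['tool_rot']); L=Rt.inv().apply((P.reshape(-1,3)-o['tool_pos']))*1000; L=L[np.isfinite(L[:,0])]
for s in (1,-1):
    q=L[(L[:,1]*s>28)&(L[:,1]*s<50)&(np.abs(L[:,0])<12)]; print(s,np.histogram(q[:,2],bins=np.arange(-40,60,4)))
E
python3 go.py t-60 t20 t50 t56
```

```text
t: 4.25
tool_pos: [0.4541, 0.1893, 0.048]
tool_rot: [-3.132, -0.006, -0.029]
ft_force: [-0.7, -1.0, 5.5]
finger_gap: 0.0592
gripper_force: 63.5
1 (array([398, 202, 315, 266, 287, 292, 258, 244, 222, 307, 139,  15,   0,
         3,   0,   0,   0,   0,  44,  57,  84, 896,   1,   0]), array([-40, -36, -32, -28, -24, -20, -16, -12,  -8,  -4,   0,   4,   8,
        12,  16,  20,  24,  28,  32,  36,  40,  44,  48,  52,  56]))
-1 (array([421, 194, 313, 267, 288, 279, 270, 226, 231, 207, 270,  11,   0,
         0,   0,   8,  22,   0,   0,   0,   0, 889,  15,   0]), array([-40, -36, -32, -28, -24, -20, -16, -12,  -8,  -4,   0,   4,   8,
        12,  16,  20,  24,  28,  32,  36,  40,  44,  48,  52,  56]))
4.3 [0.4541 0.1893 0.048 ] [-3.132 -0.006 -0.029] 0.05915111273231304
t-60 [ 105.9  167.5 -169.9] [-0.5 29.7 -0.1]
t20 [ 145.5  168.1 -100.4] [-0.5 29.7 -0.1]
t50 [160.3 168.4 -74.4] [-0.5 29.7 -0.1]
t56 [163.3 168.4 -69.2] [-0.5 29.7 -0.1]
```

View pics/w3.png

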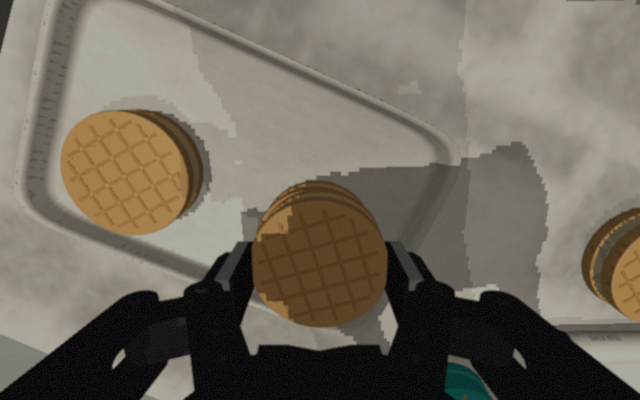

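w2 (centre ~(320,253)) is held squarely between the pads, with w1 staying below it. w3 is undisturbed.

```bash
python3 -m creep '[0,0,-50,0,0,0,0,0,0,-80,0,0,0,0,50,80,-150,0,14,0,0,106,167.5,-170,-0.5,29.7,0,0,106,167.5,-170,-0.5,29.7,0,0,106,167.5,-170,-0.5,29.7,0,0,106,167.5,-170,-0.5,29.7,0,0,106,167.5,-170,-0.5,29.7,0,0,106,167.5,-170,-0.5,29.7,0,0]'
python3 go.py t-60 t-10 t20 t54
python3 - <<'E'
from h import *
im,d,ci=snap('wrist'); save('w4.png',im)
E
```

```text
t: 5.42
tool_pos: [0.5518, 0.0182, 0.2128]
tool_rot: [-3.141, -0.517, -0.031]
ft_force: [0.6, -0.7, -0.4]
finger_gap: 0.0594
gripper_force: 65.2
5.42 [0.5518 0.0182 0.2128] [-3.141 -0.517 -0.031] 0.05938920899283452
t-60 [ 4.   0.9 -2.5] [-0.   0.4 -0. ]
t-10 [ 4.3  0.9 47.5] [-0.   0.4 -0. ]
t20 [ 4.5  1.  77.5] [-0.   0.4 -0. ]
t54 [  4.7   1.  111.5] [-0.   0.4 -0. ]
```

View pics/w4.png

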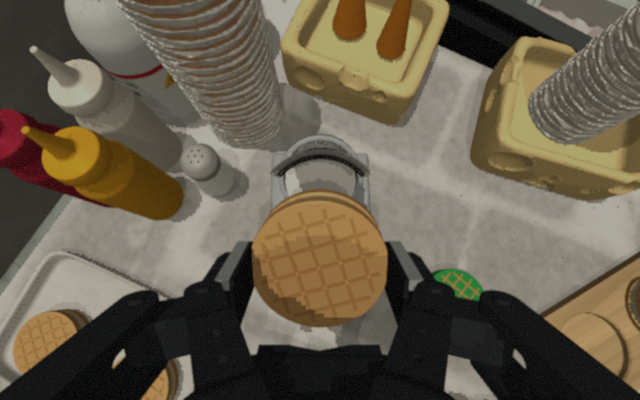

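w2 is squarely held above the mouth, whose far lip shows at (320,155). The pose reads 4 mm short, so I let it settle and re-read.

```bash
python3 -m creep '[0,0,0,0,0,0,0,0,0,0,0,0,0,0]'; python3 go.py t-60 t-30 t0 t54
```

```text
t: 5.72
tool_pos: [0.5521, 0.0175, 0.2129]
tool_rot: [-3.141, -0.518, -0.031]
ft_force: [0.0, 0.3, -0.6]
finger_gap: 0.0595
gripper_force: 65.2
5.72 [0.5521 0.0175 0.2129] [-3.141 -0.518 -0.031] 0.05949027079761347
t-60 [ 3.6  0.2 -2.6] [ 0.   0.3 -0.1]
t-30 [ 3.8  0.2 27.4] [ 0.   0.3 -0.1]
t0 [ 4.   0.2 57.4] [ 0.   0.3 -0.1]
t54 [  4.3   0.2 111.4] [ 0.   0.3 -0.1]
```

```bash
python3 -m creep '[4.2,0,-2,0,0.3,0,0,4.2,0,20,0,0.3,0,0,4.2,0,35,0,0.3,0,0,4.2,0,45,0,0.3,0,0,4.2,0,55,0,0.3,0,0,4.2,0,65,0,0.3,0,0]'; python3 go.py t0 t54 t56
```

```text
t: 6.48
tool_pos: [0.5886, 0.0159, 0.1586]
tool_rot: [-3.141, -0.524, -0.032]
ft_force: [-0.3, -0.0, -0.6]
finger_gap: 0.059
gripper_force: 65.2
6.47 [0.5886 0.0159 0.1586] [-3.141 -0.524 -0.032] 0.05895493114218997
t0 [-0.8 -0.2 -7.8] [ 0.  -0.  -0.1]
t54 [-0.8 -0.3 46.2] [ 0.  -0.  -0.1]
t56 [-0.8 -0.3 48.2] [ 0.  -0.  -0.1]
```

```bash
python3 -m creep '[-0.5,0,15,0,0,0,0,-0.5,0,30,0,0,0,0,-0.5,0,40,0,0,0,0,-0.5,0,47,0,0,0,0,-0.5,0,47,0,0,0,0]'; python3 go.py t55 
```

```text
t: 7.1
tool_pos: [0.6111, 0.0153, 0.1174]
tool_rot: [-3.141, -0.523, -0.032]
ft_force: [0.4, -0.4, -1.3]
finger_gap: 0.0588
gripper_force: 65.2
7.1 [0.6111 0.0153 0.1174] [-3.141 -0.523 -0.032] 0.05879931290585129
t55 [ 0.3 -0.2  0.2] [ 0.   0.  -0.1]
```

```bash
python3 -m creep '[0,0,0,0,0,0,0.6,0,0,0,0,0,0,0.7,0,0,0,0,0,0,0.7,0,0,-30,0,0,0,0.7,0,0,-80,0,0,0,0.7,0,0,-140,0,0,0,0.7,0,0,-140,0,0,0,0.7,0,0,-140,0,0,0,0.7]'
python3 - <<'E'
from h import *
im,d,ci=snap('wrist'); save('w5.png',im); np.savez('/tmp/w2.npz',im=im,d=d,K=ci['camera_matrix'],D=ci['dist'],T=ci['world_from_camera'])
# wafer top in tube frame
P=pts(ci,d); Rt=R.from_euler('xyz',[180,-30,-1.7],degrees=True); L=Rt.inv().apply(P.reshape(-1,3)-[.584,.0163,.165]).reshape(P.shape)*1000
hsv=cv2.cvtColor(im,cv2.COLOR_RGB2HSV); m=(np.hypot(L[...,0],L[...,1])<33)&(L[...,2]>10)&(L[...,2]<95)&(hsv[...,1]>70); q=L[m]
print(len(q),np.median(q,0),np.percentile(q,[2,98],0).round(1)); c=q.mean(0); n=np.linalg.svd(q-c,full_matrices=False)[2][2]; print(n)
E
python3 go.py .4541,.1893,.12,0,-1.7 .4541,.1893,.022,0,-1.7
```

```text
t: 8.1
tool_pos: [0.541, 0.0174, 0.239]
tool_rot: [-3.141, -0.524, -0.032]
ft_force: [0.9, -0.2, -0.0]
finger_gap: 0.0724
gripper_force: 0.0
3442 [-2.35291183 -0.25141553 63.69076261] [[-28.9 -27.8  62.3]
 [ 21.7  27.7  65.1]]
[-0.01724069  0.00724995 -0.99982508]
8.15 [0.5407 0.0176 0.2377] [-3.14  -0.521 -0.032] 0.07217773318559577
.4541,.1893,.12,0,-1.7 [-138.4 -168.8   56.4] [ -0.  -29.9  -0.1]
.4541,.1893,.022,0,-1.7 [-187.2 -168.7  141.4] [ -0.  -29.9  -0.1]
```

View pics/w5.png

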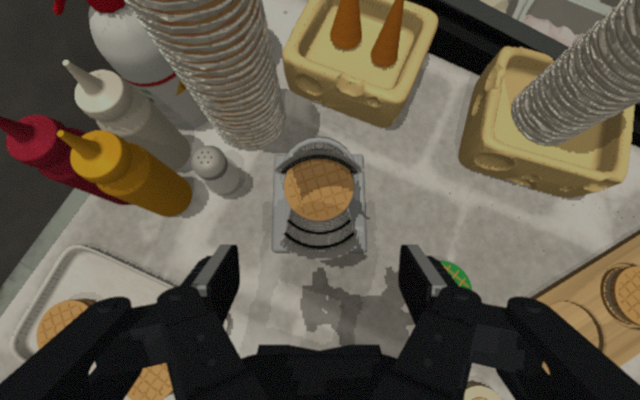

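w2 (320,188) sits flat on the stop plate inside the tube: top 63.7 mm below the mouth, tilt 1°.

```bash
python3 -m creep '[-80,-100,20,0,-15,0,1,-138,-169,56,0,-30,0,1,-138,-169,56,0,-30,0,1,-138,-169,56,0,-30,0,1,-138,-169,56,0,-30,0,1,-138,-169,56,0,-30,0,1]'
cat > find.py <<'E'
from h import *; import sys
# usage: find.py x y ztop  -> circle centre near x,y on plane ztop
x,y,h=map(float,sys.argv[1:4]); im,d,ci=snap('wrist'); P=pts(ci,d)
hsv=cv2.cvtColor(im,cv2.COLOR_RGB2HSV); m=(hsv[...,1]>70)&(hsv[...,0]<25)&(np.abs(P[...,2]-h)<.005)&(np.hypot(P[...,0]-x,P[...,1]-y)<.045)
uv=np.argwhere(m)[:,::-1]; q=plane(ci,uv,h)[:,:2]*1000; c,r=cv2.minEnclosingCircle(q.astype(np.float32)); print(len(q),'c',np.round(c,1),'r',round(r,1),'mean',q.mean(0).round(1),'z',np.nanmedian(P[m][:,2]).round(4))
E
python3 find.py .4541 .1893 .026;python3 go.py .454,.189,.022,0,-1.7
```

```text
t: 8.9
tool_pos: [0.4551, 0.1889, 0.121]
tool_rot: [-3.142, 0.001, -0.032]
ft_force: [0.9, 0.1, 0.6]
finger_gap: 0.0859
gripper_force: 0.0
5467 c [453.6 191.2] r 31.0 mean [454.4 191.1] z 0.0253
8.95 [0.4557 0.1887 0.1218] [-3.141 -0.    -0.032] 0.08589185409103628
.454,.189,.022,0,-1.7 [-1.7 -0.2 99.8] [-0.  -0.  -0.2]
```

```bash
python3 -m creep '[-1.8,-2.4,50,0,0,0,1,-1.8,-2.4,90,0,0,0,1,-1.8,-2.4,101,0,0,0,1,-1.8,-2.4,101,0,0,0,1,-1.8,-2.4,101,0,0,0,0,-1.8,-2.4,101,0,0,0,0,-1.8,-2.4,101,0,0,0,0,-1.8,-2.4,101,0,0,0,0,-1.8,-2.4,101,0,0,0,0]'
python3 go.py t-60
```

```text
t: 10.07
tool_pos: [0.4555, 0.1921, 0.0233]
tool_rot: [-3.14, -0.004, -0.031]
ft_force: [-1.7, -2.0, 7.5]
finger_gap: 0.0599
gripper_force: 63.1
10.07 [0.4555 0.1921 0.0233] [-3.14  -0.004 -0.031] 0.05989323249735672
t-60 [ 104.7  171.5 -193.4] [-0.  29.8 -0.1]
```

```bash
python3 -m creep '[0,0,-50,0,0,0,0,0,0,-100,0,0,0,0,50,85,-170,0,14,0,0,107,171,-194,0,29.8,0,0,107,171,-194,0,29.8,0,0,107,171,-194,0,29.8,0,0,107,171,-194,0,29.8,0,0,107,171,-194,0,29.8,0,0,107,171,-194,0,29.8,0,0]'
python3 - <<'E'
from h import *
# held wafer top centre in tool frame
o=arm.get_obs(); im,d,ci=snap('wrist'); P=pts(ci,d); Rt=R.from_euler('xyz',o['tool_rot']); L=Rt.inv().apply(P.reshape(-1,3)-o['tool_pos']).reshape(P.shape)*1000
hsv=cv2.cvtColor(im,cv2.COLOR_RGB2HSV); m=(hsv[...,1]>70)&(hsv[...,0]<25)&(np.hypot(L[...,0],L[...,1])<36)&(L[...,2]<9)&(L[...,2]>-12); q=L[m]; print(len(q),np.median(q[:,2])); q=q[np.abs(q[:,2]-np.median(q[:,2]))<2]
print(cv2.minEnclosingCircle(q[:,:2].astype(np.float32)),np.linalg.svd(q-q.mean(0),full_matrices=False)[2][2])
E
python3 go.py t-60 t0
```

```text
t: 11.2
tool_pos: [0.5543, 0.0185, 0.214]
tool_rot: [-3.141, -0.519, -0.031]
ft_force: [1.0, 0.5, -0.4]
finger_gap: 0.0594
gripper_force: 65.4
14700 -2.1169502700554057
((-1.600948452949524, 0.02749302051961422), 31.969093322753906) [ 0.01235237 -0.03308886 -0.99937608]
11.25 [0.5543 0.0185 0.2139] [-3.141 -0.519 -0.031] 0.05950145226769366
t-60 [ 1.3  1.4 -2.8] [-0.   0.3 -0. ]
t0 [ 1.6  1.4 57.2] [-0.   0.3 -0. ]
```

```bash
python3 -m creep '[2.5,1,20,0,0.3,0,0,2.5,1,35,0,0.3,0,0,2.5,1,45,0,0.3,0,0,2.5,1,55,0,0.3,0,0,2.5,1,65,0,0.3,0,0,2.5,1,77,0,0.3,0,0,2.5,1,87,0,0.3,0,0,2.5,1,95,0,0.3,0,0,2.5,1,95,0,0.3,0,0]'
python3 go.py t43.8
```

```text
t: 12.38
tool_pos: [0.604, 0.0149, 0.1325]
tool_rot: [-3.141, -0.524, -0.032]
ft_force: [0.6, 0.8, -1.1]
finger_gap: 0.0598
gripper_force: 65.4
12.38 [0.604  0.0149 0.1325] [-3.141 -0.524 -0.032] 0.05984686560389222
t43.8 [-1.1 -0.8  5.6] [ 0.  -0.  -0.1]
```

Lower 5 mm more, release, and retract.

```bash
python3 -m creep '[0,-0.5,3,0,0,0,0,0,-0.5,5,0,0,0,0,0,-0.5,5,0,0,0,0,0,-0.5,5,0,0,0,0.6,0,-0.5,5,0,0,0,0.7,0,-0.5,5,0,0,0,0.7,0,0,-30,0,0,0,0.7,0,0,-80,0,0,0,0.7,0,0,-125,0,0,0,0.7,0,0,-125,0,0,0,0.7,0,0,-125,0,0,0,0.7]'
cat > stack.py <<'E'
from h import *
im,d,ci=snap('wrist'); P=pts(ci,d); Rt=R.from_euler('xyz',[180,-30,-1.7],degrees=True); L=Rt.inv().apply(P.reshape(-1,3)-[.584,.0163,.165]).reshape(P.shape)*1000
hsv=cv2.cvtColor(im,cv2.COLOR_RGB2HSV); m=(np.hypot(L[...,0],L[...,1])<33)&(L[...,2]>5)&(L[...,2]<95)&(hsv[...,1]>70); q=L[m]
print(len(q),'top',np.median(q,0),np.percentile(q,[2,98],0).round(1)); c=q.mean(0); print(np.linalg.svd(q-c,full_matrices=False)[2][2])
E
python3 stack.py
python3 go.py .4923,.2805,.12,0,-1.7
```

```text
t: 13.75
tool_pos: [0.5413, 0.0169, 0.241]
tool_rot: [-3.141, -0.525, -0.032]
ft_force: [-0.1, -0.2, 0.3]
finger_gap: 0.0729
gripper_force: 0.0
4185 top [-0.84256134  0.33457839 41.67199135] [[-28.9 -26.9  40.3]
 [ 24.9  28.1  43.1]]
[ 0.01131184 -0.00319179  0.99993092]
13.8 [0.5411 0.0169 0.2401] [-3.14  -0.523 -0.032] 0.07279011652025072
.4923,.2805,.12,0,-1.7 [-109.6 -261.7   75.7] [ -0.  -30.   -0.1]
```

```bash
python3 - <<'E'
from h import *
z=np.load('/tmp/w2.npz'); im,d=z['im'],z['d']; ci=dict(camera_matrix=z['K'],dist=z['D'],world_from_camera=z['T']); P=pts(ci,d)
m=(P[...,2]>.03)&(P[...,2]<.19)&(P[...,1]>.09)&(P[...,0]<.68)&(P[...,0]>.5); q=P[m]
import collections
b=np.floor(q[:,:2]/.02).astype(int); C=collections.Counter(map(tuple,b))
for k,v in sorted(C.items()):
    if v>8: print((k[0]*20,k[1]*20),v,round(float(q[(b==k).all(1)][:,2].max()),3),end=' | ')
E
python3 go.py .4923,.2805,.12,0,-60 .4923,.2805,.12,0,-40; python3 -c "
from plant import arm;print(arm.get_obs()['joints'])"
```

```text
(np.int64(600), np.int64(160)) 110 0.109 | (np.int64(600), np.int64(180)) 906 0.143 | (np.int64(600), np.int64(200)) 51 0.137 | (np.int64(620), np.int64(100)) 87 0.08 | (np.int64(620), np.int64(120)) 265 0.083 | (np.int64(620), np.int64(160)) 1792 0.146 | (np.int64(620), np.int64(180)) 1207 0.18 | (np.int64(620), np.int64(200)) 246 0.147 | (np.int64(620), np.int64(220)) 498 0.144 | (np.int64(620), np.int64(240)) 934 0.144 | (np.int64(620), np.int64(260)) 14 0.116 | (np.int64(640), np.int64(100)) 654 0.09 | (np.int64(640), np.int64(120)) 393 0.09 | (np.int64(640), np.int64(140)) 19 0.082 | (np.int64(640), np.int64(160)) 939 0.146 | (np.int64(640), np.int64(180)) 501 0.178 | (np.int64(640), np.int64(200)) 43 0.144 | (np.int64(640), np.int64(220)) 825 0.147 | (np.int64(640), np.int64(240)) 889 0.172 | (np.int64(640), np.int64(260)) 97 0.145 | (np.int64(660), np.int64(100)) 109 0.088 | (np.int64(660), np.int64(120)) 79 0.09 | (np.int64(660), np.int64(160)) 51 0.11 | (np.int64(660), np.int64(180)) 1374 0.145 | (np.int64(660), np.int64(200)) 252 0.143 | (np.int64(660), np.int64(220)) 381 0.146 | (np.int64(660), np.int64(240)) 250 0.158 | 13.8 [0.5411 0.0169 0.2401] [-3.14  -0.523 -0.032] 0.07279011652025072
.4923,.2805,.12,0,-60 [-109.6 -261.7   75.7] [-15.3 -27.3  56.8]
.4923,.2805,.12,0,-40 [-109.6 -261.7   75.7] [-10.  -28.8  37.3]
[-0.25368779 -0.29926486  2.11881539  0.15280509  0.81585523  1.2731166 ]
```

```bash
python3 -m creep '[-109,-130,30,0,-20,0,1,-109,-262,76,0,-30,0,1,-109,-262,76,0,-30,0,1,-109,-262,76,0,-30,0,1,-109,-262,76,0,-30,0,1,-109,-262,76,0,-30,0,1,-109,-262,76,0,-30,0,1,-109,-262,76,0,-30,0,1]'
python3 find.py .4923 .2805 .026;python3 go.py .4923,.2805,.0215,0,-1.7
```

```text
t: 14.8
tool_pos: [0.4943, 0.2796, 0.1214]
tool_rot: [-3.141, -0.002, -0.033]
ft_force: [-0.1, 0.3, 0.3]
finger_gap: 0.0857
gripper_force: 0.0
5393 c [493.8 282.4] r 30.7 mean [494.5 282.3] z 0.0245
14.85 [0.4943 0.2796 0.1216] [-3.141e+00 -2.000e-03 -3.300e-02] 0.08575874009250536
.4923,.2805,.0215,0,-1.7 [ -2.3  -0.8 100.1] [-0.  -0.1 -0.2]
```

```bash
python3 -m creep '[-2,-2.2,50,0,0,0,1,-2,-2.2,90,0,0,0,1,-2,-2.2,101,0,0,0,1,-2,-2.2,101,0,0,0,1,-2,-2.2,101,0,0,0,0,-2,-2.2,101,0,0,0,0,-2,-2.2,101,0,0,0,0,-2,-2.2,101,0,0,0,0,-2,-2.2,101,0,0,0,0]'
python3 go.py .49,.28,.1,0,-1.7 t-60
```

```text
t: 15.98
tool_pos: [0.494, 0.2835, 0.0231]
tool_rot: [-3.14, -0.006, -0.032]
ft_force: [-0.9, -0.8, 6.3]
finger_gap: 0.0593
gripper_force: 63.6
15.97 [0.494  0.2835 0.0231] [-3.14  -0.006 -0.032] 0.05932616585249256
.49,.28,.1,0,-1.7 [ -3.4   3.5 -76.9] [-0.1 -0.3 -0.1]
t-60 [  69.5  263.9 -194. ] [-0.1 29.7 -0.1]
```

```bash
python3 -m creep '[0,0,-50,0,0,0,0,-10,0,-110,0,0,0,0,0,65,-160,0,8,0,0,20,125,-180,0,18,0,0,72,263,-196,0,29.8,0,0,72,263,-196,0,29.8,0,0,72,263,-196,0,29.8,0,0,72,263,-196,0,29.8,0,0,72,263,-196,0,29.8,0,0,72,263,-196,0,29.8,0,0,72,263,-196,0,29.8,0,0]'
cat > held.py <<'E'
from h import *
o=arm.get_obs(); im,d,ci=snap('wrist'); P=pts(ci,d); Rt=R.from_euler('xyz',o['tool_rot']); L=Rt.inv().apply(P.reshape(-1,3)-o['tool_pos']).reshape(P.shape)*1000
hsv=cv2.cvtColor(im,cv2.COLOR_RGB2HSV); m=(hsv[...,1]>70)&(hsv[...,0]<25)&(np.hypot(L[...,0],L[...,1])<36)&(L[...,2]<9)&(L[...,2]>-12); q=L[m]; print(len(q),np.median(q[:,2])); q=q[np.abs(q[:,2]-np.median(q[:,2]))<2]
print(cv2.minEnclosingCircle(q[:,:2].astype(np.float32)),np.linalg.svd(q-q.mean(0),full_matrices=False)[2][2])
E
python3 held.py; python3 go.py t-60 t0
```

```text
t: 17.35
tool_pos: [0.5549, 0.0188, 0.216]
tool_rot: [-3.141, -0.521, -0.03]
ft_force: [0.2, 0.2, -1.5]
finger_gap: 0.0595
gripper_force: 65.1
14547 -1.6138209680225304
((-0.8876644968986511, 0.15351980924606323), 31.351394653320312) [-0.01141777 -0.00264425 -0.99993132]
17.4 [0.555  0.0186 0.216 ] [-3.141 -0.521 -0.03 ] 0.0594185980577795
t-60 [-0.3  1.5 -1.3] [-0.   0.1 -0. ]
t0 [-0.2  1.5 58.7] [-0.   0.1 -0. ]
```

```bash
python3 -m creep '[0.5,1.2,20,0,0,0,0,0.5,1.2,35,0,0,0,0,0.5,1.2,45,0,0,0,0,0.5,1.2,55,0,0,0,0,0.5,1.2,65,0,0,0,0,0.5,1.2,72,0,0,0,0,0.5,1.2,77,0,0,0,0,0.5,1.2,77,0,0,0,0]'
python3 go.py t21.3
```

```text
t: 18.4
tool_pos: [0.5939, 0.0152, 0.1494]
tool_rot: [-3.141, -0.521, -0.032]
ft_force: [-0.1, 0.2, -0.4]
finger_gap: 0.0597
gripper_force: 65.1
18.4 [0.5939 0.0152 0.1494] [-3.141 -0.521 -0.032] 0.05969511037211661
t21.3 [-0.8 -0.8  2.8] [ 0.   0.1 -0.1]
```

```bash
python3 -m creep '[0,-0.3,2,0,0,0,0,0,-0.3,2,0,0,0,0,0,-0.3,2,0,0,0,0.6,0,-0.3,2,0,0,0,0.7,0,-0.3,2,0,0,0,0.7,0,0,-30,0,0,0,0.7,0,0,-70,0,0,0,0.7,0,0,-110,0,0,0,0.7,0,0,-110,0,0,0,0.7,0,0,-110,0,0,0,0.7]'
python3 stack.py
python3 go.py .4329,.005,.12,0,-1.7
```

```text
t: 19.65
tool_pos: [0.539, 0.0169, 0.2444]
tool_rot: [-3.141, -0.521, -0.032]
ft_force: [0.7, 0.1, -0.2]
finger_gap: 0.0727
gripper_force: 0.0
5000 top [ 0.90315172  0.37312041 19.71918394] [[-28.4 -26.9  18.3]
 [ 27.9  27.9  26.2]]
[ 0.03109782 -0.00327292 -0.99951099]
19.7 [0.5388 0.017  0.2437] [-3.14  -0.519 -0.032] 0.07239343454601864
.4329,.005,.12,0,-1.7 [-152.9   15.5   55. ] [ -0.  -29.8  -0.1]
```

Three wafers in the tube, top 19.7 mm below the mouth. Now w4.

```bash
python3 -m creep '[-153,15,10,0,-20,0,1,-153,15,55,0,-30,0,1,-153,15,55,0,-30,0,1,-153,15,55,0,-30,0,1,-153,15,55,0,-30,0,1,-153,15,55,0,-30,0,1,-153,15,55,0,-30,0,1]'
python3 find.py .4329 .005 .022;python3 go.py .4329,.005,.0175,0,-1.7
```

```text
t: 20.58
tool_pos: [0.4344, 0.0052, 0.1225]
tool_rot: [3.142, -0.002, -0.032]
ft_force: [0.0, 0.1, 0.3]
finger_gap: 0.0853
gripper_force: 0.0
5293 c [432.4   4.6] r 31.2 mean [433.1   4.4] z 0.0223
20.62 [0.4342 0.0052 0.1223] [-3.142e+00 -1.000e-03 -3.200e-02] 0.08513607369956891
.4329,.005,.0175,0,-1.7 [ -1.4   0.3 104.8] [-0.  -0.1 -0.1]
```

```bash
python3 -m creep '[-2.2,0.5,50,0,0,0,1,-2.2,0.5,90,0,0,0,1,-2.2,0.5,104.5,0,0,0,1,-2.2,0.5,104.5,0,0,0,1,-2.2,0.5,104.5,0,0,0,0,-2.2,0.5,104.5,0,0,0,0,-2.2,0.5,104.5,0,0,0,0,-2.2,0.5,104.5,0,0,0,0,-2.2,0.5,104.5,0,0,0,0]'
python3 go.py .40,-.15,.2,0,-1.7
```

```text
t: 21.75
tool_pos: [0.433, 0.0045, 0.0189]
tool_rot: [3.141, -0.002, -0.031]
ft_force: [-2.1, 1.4, 8.9]
finger_gap: 0.0597
gripper_force: 63.4
21.75 [0.433  0.0045 0.0189] [ 3.141e+00 -2.000e-03 -3.100e-02] 0.05969059756126447
.40,-.15,.2,0,-1.7 [ -27.8  155.5 -181.1] [ 0.  -0.1 -0.1]
```

```bash
python3 -m creep '[0,0,-50,0,0,0,0,0,0,-110,0,0,0,0,-26,225,-181,0,0,0,0,-26,225,-181,0,0,0,0,-26,225,-181,0,0,0,0,-26,225,-181,0,0,0,0,-26,225,-181,0,0,0,0,-26,225,-181,0,0,0,0,-26,225,-181,0,0,0,0]'
python3 held.py
python3 - <<'E'
from h import *
im,d,ci=snap('wrist'); P=pts(ci,d); save('w6.png',im)
hsv=cv2.cvtColor(im,cv2.COLOR_RGB2HSV); tan=(hsv[...,0]<25)&(hsv[...,1]>50)
# well floor: z near .006, tan
m=tan&(np.abs(P[...,2]-.006)<.003)&(np.hypot(P[...,0]-.4693,P[...,1]+.2457)<.05); q=P[m][:,:2]*1000
print('floor',len(q),cv2.minEnclosingCircle(q.astype(np.float32)),q.mean(0))
m=tan&(np.abs(P[...,2]-.014)<.003)&(P[...,1]<-.15)&(P[...,0]>.38); q=P[m][:,:2].astype(np.float32)*1000; r=cv2.minAreaRect(q); print('board',r,cv2.boxPoints(r).round(0).tolist())
m=tan&(np.abs(P[...,2]-.028)<.004)&(np.hypot(P[...,0]-.508,P[...,1]+.3225)<.045); q=plane(ci,np.argwhere(m)[:,::-1],.028)[:,:2]*1000; print('w5',len(q),cv2.minEnclosingCircle(q.astype(np.float32)))
E
python3 go.py .4693,-.2457,.06,0,-1.7
```

```text
t: 22.88
tool_pos: [0.3983, -0.2178, 0.1971]
tool_rot: [-3.14, 0.003, -0.03]
ft_force: [-0.1, 0.1, -0.4]
finger_gap: 0.0597
gripper_force: 65.4
15046 -3.305925026412742
((-0.5655712485313416, -0.25872042775154114), 32.08443069458008) [ 0.00255294  0.0019697  -0.9999948 ]
floor 4492 ((468.7814636230469, -249.2476348876953), 35.03217315673828) [ 469.87645188 -249.45245373]
board ((489.3077697753906, -291.3433837890625), (99.01663970947266, 349.34210205078125), 27.24570655822754) [[365.0, -159.0], [525.0, -469.0], [613.0, -424.0], [453.0, -113.0]]
w5 4629 ((507.1907043457031, -324.6675109863281), 31.464067459106445)
22.98 [ 0.3984 -0.218   0.1972] [-3.14e+00  3.00e-03 -3.00e-02] 0.05950761592160344
.4693,-.2457,.06,0,-1.7 [ 72.   25.7 137. ] [-0.1  0.1 -0. ]
```

View pics/w6.png

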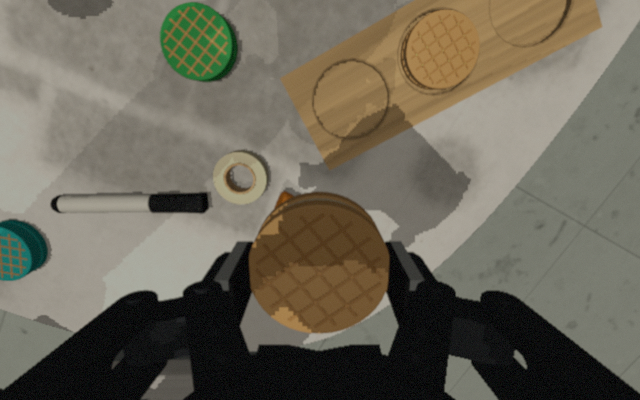

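Held w4 (319,262); the empty well_1 is at (350,98), w5 in well_2 at (442,48).

```bash
python3 -m creep '[72.5,29,60,0,0,0,0,72.5,29,110,0,0,0,0,72.5,29,137,0,0,0,0,72.5,29,137,0,0,0,0,72.5,29,137,0,0,0,0]'
python3 go.py .4695,-.249,.0255,0,-1.7
```

```text
t: 23.6
tool_pos: [0.4704, -0.2506, 0.062]
tool_rot: [3.141, 0.0, -0.031]
ft_force: [0.3, -0.7, 0.8]
finger_gap: 0.0594
gripper_force: 65.4
23.6 [ 0.4704 -0.2506  0.062 ] [ 3.141  0.    -0.031] 0.05941109569782972
.4695,-.249,.0255,0,-1.7 [-1.  -1.6 36.5] [ 0.   0.  -0.1]
```

```bash
python3 -m creep '[-1,-1.2,15,0,0,0,0,-1,-1.2,28,0,0,0,0,-1,-1.2,35,0,0,0,0,-1,-1.2,36.5,0,0,0,0,-1,-1.2,36.5,0,0,0,0,-1,-1.2,36.5,0,0,0,0]'
python3 go.py .4695,-.249,.0255,0,-1.7
```

```text
t: 24.35
tool_pos: [0.4682, -0.2489, 0.025]
tool_rot: [-3.14, 0.004, -0.031]
ft_force: [-6.5, 5.2, 14.1]
finger_gap: 0.0595
gripper_force: 66.9
24.35 [ 0.4682 -0.2489  0.025 ] [-3.14   0.004 -0.031] 0.05952038559432511
.4695,-.249,.0255,0,-1.7 [ 1.3  0.1 -0.5] [-0.1  0.2 -0.1]
```

```bash
python3 -m creep '[0,0,-0.5,0,0,0,0.5,0,0,-0.5,0,0,0,0.6,0,0,-0.5,0,0,0,0.6,0,0,-40,0,0,0,0.6,-30,0,-100,0,0,0,0.6,-70,0,-170,0,0,0,0.6,-70,0,-170,0,0,0,0.6,-70,0,-170,0,0,0,0.6]'
python3 - <<'E'
from h import *
im,d,ci=snap('wrist'); P=pts(ci,d); save('w7.png',im)
hsv=cv2.cvtColor(im,cv2.COLOR_RGB2HSV); tan=(hsv[...,0]<25)&(hsv[...,1]>50)
for n,x,y in [('w4',.4688,-.249),('w5',.507,-.3247)]:
    m=tan&(P[...,2]>.022)&(P[...,2]<.05)&(np.hypot(P[...,0]-x,P[...,1]-y)<.045); p=P[m]; q=plane(ci,np.argwhere(m)[:,::-1],.028)[:,:2]*1000; nn=np.linalg.svd(p-p.mean(0),full_matrices=False)[2][2]
    print(n,len(q),cv2.minEnclosingCircle(q.astype(np.float32)),np.percentile(p[:,2],[2,50,98]).round(4),nn.round(3))
si,sd,sc=snap('scene'); P=pts(sc,sd); save('s2.png',si[170:320,180:380],4)
E
```

```text
t: 25.35
tool_pos: [0.3994, -0.248, 0.1957]
tool_rot: [3.139, -0.001, -0.033]
ft_force: [0.7, -1.2, -0.1]
finger_gap: 0.0684
gripper_force: 0.0
w4 3946 ((466.6450500488281, -248.7799530029297), 30.87299346923828) [0.0268 0.0284 0.0299] [-0.006 -0.     1.   ]
w5 4612 ((507.11822509765625, -324.6477966308594), 31.394580841064453) [0.0264 0.0283 0.0299] [-0.001  0.003  1.   ]
```

View pics/w7.png

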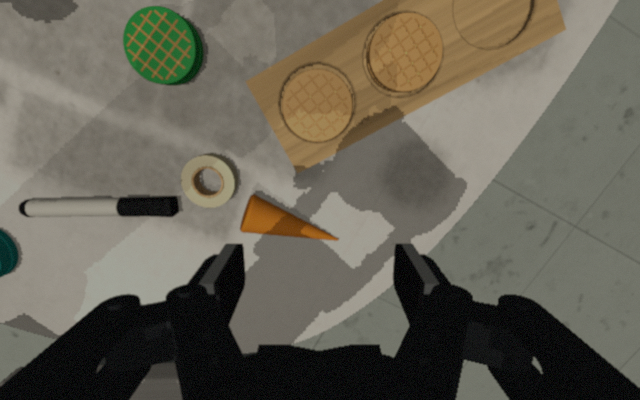

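View pics/s2.png

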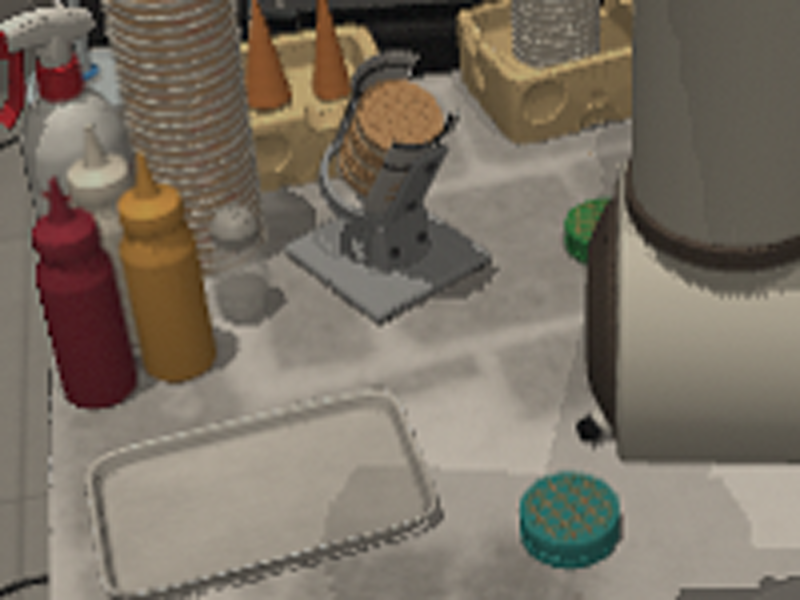

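w4 (316,102) and w5 (404,52) lie flat in their wells, and the tube holds its stack of three (400,115). Everything else is where it was.

```bash
python3 -c "
from plant import arm;print(arm.finish_job())"
```

```text
the job is handed in; nothing more can be done
None
```

Job handed in at about 25 s (no verdict returned): w2, w1 and w3 are stacked in the tube with the top about 20 mm below the mouth, w4 is flat in well_1, and w5 was left in well_2; I viewed 11 pictures, one over the limit of 10.

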